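Push a stone sample home with the locking carriage of a jig

TASK

With a fingertip, press the yellow lock button on top of the jig's grey carriage and keep it held down while you push the carriage along its rail all the way to the red end stop, so that its blade brings the stone tile up to the fence. Then let the button spring up so the carriage locks there, and move clear. Do not touch or lift the stone by hand, and leave everything else where it stands.

Things in the scene. Friction and masses are not known exactly. Their poses are not given: they have to be found in the camera images.
- jig: Jig fixed to the table: blue board 210 (x) x 400 (y) x 12 mm. Origin on the table under the board (board spans x -100 to 110, y -195 to 205 mm). The carriage slides along jig +y on an aluminium rail with steel rack, top 46 mm above the table, at x = -45 mm. Black rubber bed for the tile: x 2 to 102 mm, top 15 mm high. Yaw within 0.6 rad.
- end_stop (a point): Middle of the face of the red end stop at the rail's +y end, 46 mm above the table, at jig x = -45 mm, y = 130 mm; the stop's top is 62 mm high. The carriage's front edge (50 mm ahead of the button's centre) meets it.
- fence (a point): Middle of the inner face of the aluminium fence across the bed's +y end, top 46 mm above the table; this point is 29 mm above the table at jig x = 47 mm, y = 183 mm.
- carriage (a joint): Position of the grey carriage (80 mm across, 100 mm along the rail, top 59 mm above the table) along jig +y, in m: 0 rear, 0.160 at the end stop; starts between 0 and 0.04. With the button up it is locked every 8 mm (0.160 too; about 2 mm of play). Unlocked it slides with about 1 N plus the tile's friction.
- lug (a point): Centre of the top of the black push lug that stands on the carriage ahead (+y) of the button: 60 mm across, 12 mm thick, top 89 mm above the table. Its face towards the button is 22 mm from the button's axis; a finger on the button can push against it.
- blade (a point): Middle of the pushing face of the steel blade that reaches sideways from the carriage over the bed (jig x -5 to 90 mm, from 17 to 58 mm above the table). The face is 30 mm ahead (+y) of the button's axis.
- carriage_mid (a point): Centre of the carriage's upper face, on the button's axis, 59 mm above the table; at jig x = -45 mm, y = -80 mm + the carriage joint. Its axes are the jig's.
- lock (a joint): How far the yellow button is pressed, in m: 0 up (locked), 0.013 fully down. The carriage is free from 0.009 on. The spring takes 3 N to start and 6 N to go fully down, and lifts the button again when it is let go (into the nearest tooth gap).
- lock_top (a point): Centre of the top of the yellow lock button (34 mm across, standing 16 mm above the carriage's upper face when up, so its top is 75 mm above the table; 62 mm when fully down). It moves with the button.
- tile: Loose pale stone tile, 70 x 70 x 12 mm, about 0.16 kg, lying on the rubber bed between the blade and the fence. Origin: centre of its underside. With the carriage at its end stop the tile has 3 mm of room between blade and fence, its centre then at jig y = 145 to 148 mm.
- puck: Bystander: orange polishing disc with black face, 44 mm across, 18 mm high, on the bed behind the blade. Origin: centre of its underside.
- core_bit: Bystander: brass and dark steel core bit standing on the bed behind the blade, 28 mm across, 48 mm high. Origin: centre of its underside.
- cleaner: Bystander: white bottle with blue cap, 72 mm across, 190 mm high, on the table's left (+y). Origin: centre of its underside.
- paste_can: Bystander: metal can, 72 mm across, 75 mm high, on the table's right (-y). Origin: centre of its underside.
- mallet: Bystander: hammer lying on the table's left. Origin: under its middle.
- offcut: Bystander: sand-coloured stone offcut, 110 x 60 x 20 mm, on the table's right. Origin: centre of its underside.
Mind the look-alikes: they are no part of the job. There is more than one size of the tile; the job needs the middle-sized.

How it is judged:
On the way, in this order (a step that is already met when the one before it is completed fails the run):
1. a finger holds the lock button down (value of joint lock above 0.007 m and contact force between the fingers and lock above 0.5 N), for 0.1 s.
2. the carriage is at its end stop with the button still held down (all of step 1 and value of joint carriage above 0.156 m), for 0.05 s.
At the end, for the whole second after the job is handed in: The carriage is within 4 mm of its end stop and locked (button up to within 3 mm), the tile lies flat on the bed within about 5 mm of its place at the fence, square to it within 7 degrees, and at rest (value of joint carriage above 0.156 m and value of joint lock below 0.003 m and y of tile in the frame of jig above 0.14 m and x of tile in the frame of jig between 0.015 and 0.08 m and z of tile in the frame of jig below 0.02 m and angle between the y axis of tile and the y axis of jig, either way round below 0.12 rad and linear speed of tile below 0.01 m/s); the robot touches nothing.
It fails at once if the button was let up while the carriage was on its way (distance of carriage_mid from where it was at the start of the episode above 0.014 m and value of joint carriage below 0.148 m and value of joint lock below 0.003 m).
It fails at once if the robot touched the stone tile (contact force between any of the fingers, the arm and tile above 0.5 N).
It fails at once if the tile was lifted or tipped (z of tile in the frame of jig above 0.03 m or angle between tile's own z axis and vertical above 0.3 rad).
It fails at once if a bystander was displaced by more than 20 mm (distance of any of puck, core_bit, cleaner, paste_can, mallet, offcut from where it was at the start of the episode above 0.02 m).
It fails at once if a bystander was lifted (height (world z) of any of puck, core_bit, cleaner, paste_can, mallet, offcut above 0.04 m).
It also fails if it takes over 38 s, if anything falls off the work surface, if the arm or the gripper's body presses on something with over 40 N, if the wrist force passes 120 N, or if a joint passes its speed limit or range.

ROBOT

A 6-joint arm with a two-finger parallel gripper is mounted at the origin on the work surface. World frame = base frame: x ahead of the robot, y to its left, z up, the work surface at z = 0. Lengths are in m, angles in rad, forces in N, time in s.
With the tool pointing down it reaches from about 0.3 to 0.775 m from the base axis. Payload 14.6 kg.
Tool frame: the origin (TCP) lies midway between the tips of the shut fingers; the grasp point (between the pads) lies 19 mm behind it (ctrl.pinch_z is the distance from the TCP to the grasp point, in m); z points along the fingers, y is the line along which they close (so a half turn about z gives the same grasp; the last joint's range is limited). The gripper opens to 94 mm and grips with 3 to 60 N. Pads are 16 mm wide; open, the fingers measure 119 mm over their backs; the gripper's body (75 mm by 177 mm) begins 78 mm behind the grasp point.
Start: joints at [-0.067, 0.3, 1.521, -0, 1.321, -0.067], TCP at [0.55, -0, 0.172] pointing down, gripper open.
Joint ranges: [-3.03, 3.03], [-0.79, 2.21], [0.23, 2.52], [-1.04, 4.18], [0, 3.07], [-2.55, 2.55]. Speed limits (rad/s): [2.22, 2.22, 2.57, 3.14, 3.14, 3.14].

INTERFACE

Orientations are given as [roll, pitch, yaw] about the fixed x, y, z axes, in that order (R = Rz(yaw) Ry(pitch) Rx(roll)).
In Python, from station import ctrl gives the robot as it stands.
- The arm moves only by the tool jog_arm, never from a script. Its argument "motion" is a list of rows, each a list of 7 numbers: the shift along the tool's x, y, z in m, then the turn, a rotation vector about the tool's x, y, z in rad, then the opening, from -1 (shut) to 1 (fully open). In form: [[tx, ty, tz, rx, ry, rz, gripper], ...]. A call has 1 to 5 rows; each row shifts and turns the commanded pose from where the row before left it, along the tool's axes as they then stand; what a row does not reach is not made up. A row lasts 1/10 s, in which the tool goes at most 50 mm and 8.59 degrees, less where a joint would pass 70% of its speed; a pose out of reach is approached as far as the arm can. A call is refused whole if a number of a shift passes 0.05 or a number of a turn 0.15, either way. A call with a gripper value outside its range is refused whole. The fingers move at their own pace and stop on an object; "squeeze" is the grip in N (left out, the last holds). Time passes only in rows, so rows that do not move let the fingers close. It gives the time, the measured TCP pose, the force, the opening and the grip force at its end, in the units of the state.
- ctrl.get_obs(): the state, without advancing time (a new reading comes with each control period).
- ctrl.camera(name): name is "scene" or "side" or "wrist"; returns the picture (400x640x3 uint8, red, green, blue); there is no depth.
- ctrl.camera_model(name): a dict with "intrinsics" (3x3 intrinsics, pixels), "rvec" (rotation vector, rad) and "tvec" (3), from world to camera coordinates, as OpenCV has them. Camera axes: x right, y down, z forward; pixel columns grow to the right and rows downward; lengths in m; the calibration is good to about 2 mm. A picture is of the moment at which its call begins: read the wrist's pose just before it. camera_model takes no time and is no camera call; for the wrist camera it gives the pose at the moment of the call.
- ctrl.hand_in(): hands the job in; it is judged then, once.
The state is a dict: "time_s": time; "qpos": joint angles; "joint_vel": joint speeds; "tau": joint torques, N m; "ee_pos": TCP position; "eef_rot": TCP orientation; "force": force on the tool from outside, world axes, zero at the start; "moment": the same for the moment, N m; "grip_width": finger opening in m; "grip_force": force on a finger pad.
Only numpy, scipy, OpenCV 4.12 (cv2) and the standard library are available. Lean on these libraries where they do the work, as an engineer would, in place of code of your own. Each camera call takes 0.05 s, during which the arm holds its last target. There are 200 camera calls.

## Working session

There is one attempt and no reset: what is moved stays moved. The work goes in short steps, Python scripts to look and compute and a tool call to move; the robot and the scene stay as the last step left them, time stands still between calls to the robot, and variables do not carry over. Pictures are saved under pics/ and viewed, at most 13 in all, crops included, and the job is handed in when it is done.

Besides the shell and the picture viewer there is one more tool, called after "Request:" in YAML: its name, and indented under it one key for each argument. jog_arm: Moves the arm, as the interface text tells. Its arguments: {"type":"object","properties":{"motion":{"type":"array"},"squeeze":{"type":"number"}},"required":["motion"]}

```bash
mkdir -p pics
cat > h.py <<'E'
from station import ctrl
import numpy as np, cv2
def snap(n,f):
    m=ctrl.camera_model(n); im=ctrl.camera(n); cv2.imwrite(f'pics/{f}.png',im[:,:,::-1]); return m
def ray(m,u,v,z):
    R=cv2.Rodrigues(np.array(m['rvec'],float))[0]; t=np.array(m['tvec'],float).ravel()
    d=R.T@np.linalg.inv(np.array(m['intrinsics']))@[u,v,1]; c=-R.T@t
    return c+d*(z-c[2])/d[2]
def proj(m,P):
    return cv2.projectPoints(np.array(P,float).reshape(-1,3),np.array(m['rvec'],float),np.array(m['tvec'],float),np.array(m['intrinsics'],float),None)[0].reshape(-1,2)
E
python3 -c "
from h import *
snap('scene','s1');snap('side','d1');print(ctrl.get_obs())"
```

```text
{'time_s': 0.1, 'qpos': array([-6.66136644e-02,  3.00418403e-01,  1.52150652e+00,  1.37380044e-05,
        1.32069621e+00, -6.65958261e-02]), 'joint_vel': array([-0.00162032, -0.00188522, -0.00134961,  0.00042071,  0.0009284 ,
       -0.00088106]), 'tau': array([ 1.84928511e-03, -5.32644153e+01, -3.53284299e+01,  7.10431044e-02,
        2.34944851e-02, -7.30603051e-05]), 'ee_pos': array([5.49735547e-01, 1.12559614e-05, 1.71046795e-01]), 'eef_rot': array([-3.14056734e+00, -8.17190703e-05,  1.57077504e+00]), 'force': array([0.44661458, 0.13356905, 0.15527898]), 'moment': array([ 0.02042892, -0.01168594, -0.01696041]), 'grip_force': 0.0, 'grip_width': 0.09381814032704446}
```

View pics/s1.png

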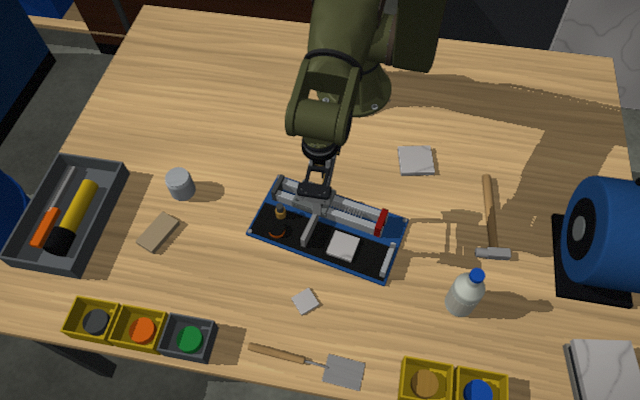

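View pics/d1.png

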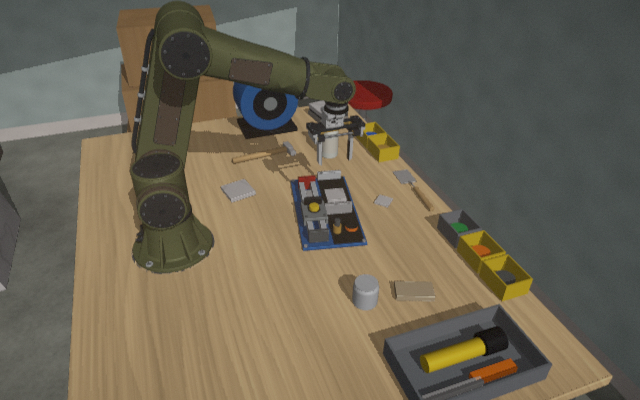

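The scene view shows the jig at about (245–410, 175–285), with the carriage near (310, 200). In the side view the yellow button is near (315, 207). I'll enlarge both.

```bash
python3 -c "
from h import *
a=cv2.imread('pics/s1.png')[160:300,235:425];cv2.imwrite('pics/s1c.png',cv2.resize(a,None,fx=4.2,fy=4.2,interpolation=2))
a=cv2.imread('pics/d1.png')[165:255,280:380];cv2.imwrite('pics/d1c.png',cv2.resize(a,None,fx=6,fy=6,interpolation=2))
"
```

```text
(no output)
```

View pics/s1c.png

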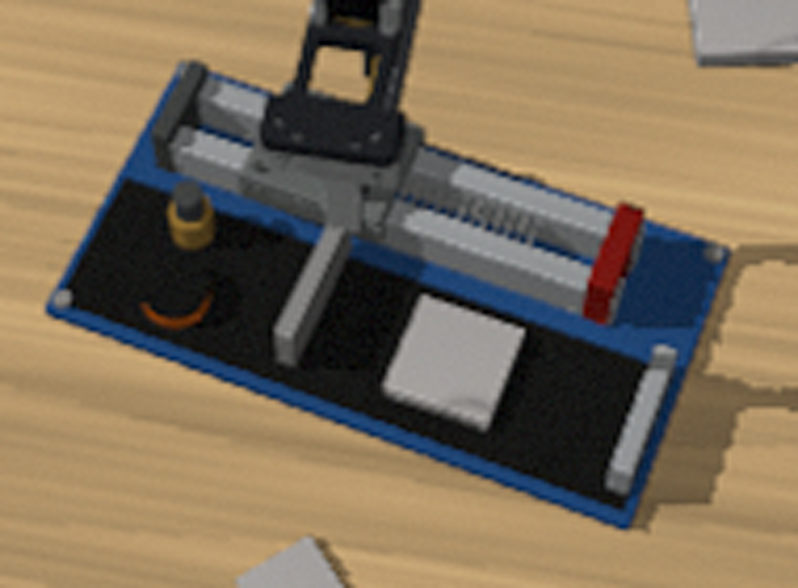

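View pics/d1c.png

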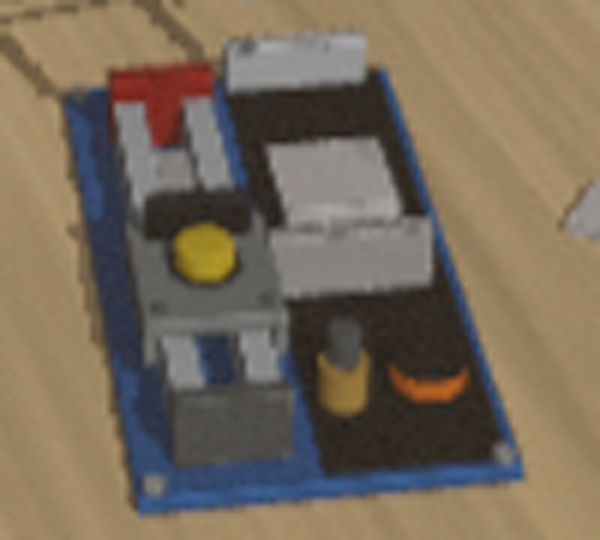

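The scene crop shows the board corners at (183,66), (48,305), (630,518) and (730,248), and the middle-sized tile is on the bed. The side crop shows the corners at (66,95), (383,70), (140,503) and (520,468), with the button top at (205,245).

```bash
cat > fit.py <<'E'
from h import *
from scipy.optimize import least_squares
S=ctrl.camera_model('scene');D=ctrl.camera_model('side')
C=[[-.1,-.195,.012],[.11,-.195,.012],[.11,.205,.012],[-.1,.205,.012]]
ps=np.array([[183,66],[48,303],[630,517],[730,248]]);pd=np.array([[140,503],[520,468],[383,70],[66,95]])
un=lambda p,s,o:(p+.5)/s-.5+o
os_=un(ps,4.2,np.array([235,160]));od=un(pd,6,np.array([280,165])); ob=un(np.array([205,243]),6,np.array([280,165]))
def W(p,P):
    P=np.atleast_2d(P);c,s=np.cos(p[2]),np.sin(p[2])
    return np.c_[p[0]+c*P[:,0]-s*P[:,1],p[1]+s*P[:,0]+c*P[:,1],P[:,2]]
def f(p):
    return np.r_[(proj(S,W(p,C))-os_).ravel(),(proj(D,W(p,C))-od).ravel(),(proj(D,W(p,[-.045,-.08+p[3],.075]))-ob).ravel()]
r=least_squares(f,[.55,0,-.3,.02]);print(r.x,r.fun.round(1))
np.save('p.npy',r.x)
print(W(r.x,[[-.045,-.08+r.x[3],.075],[-.045,.08,.062]]), ray(D,*ob,.075))
E
python3 fit.py
```

```text
[ 0.52046851  0.00763794 -0.20328273  0.02343274] [-1.  -1.7 -1.6  1.2  0.1  2.2  0.6 -0.6 -1.1 -0.1  0.3 -0.1 -0.3 -0.8
 -1.4 -1.1 -0.7  0.2]
[[ 0.46497498 -0.0386797   0.075     ]
 [ 0.49254594  0.09507552  0.062     ]] [ 0.46744102 -0.03857891  0.075     ]
```

Request:
jog_arm:
  motion:
    - [-0.02, -0.043, 0, 0, 0, 0, -1]
    - [-0.02, -0.042, 0, 0, 0, 0, -1]
    - [0, 0, 0, 0, 0, 0.1, -1]
    - [0, 0, 0, 0, 0, 0.103, -1]
    - [0, 0, 0, 0, 0, 0, -1]

```text
time_s: 0.6
ee_pos: [0.4648, -0.0401, 0.1716]
eef_rot: [-3.142, 0.0, 1.366]
force: [-0.0, -0.3, 0.6]
grip_width: 0.0571
grip_force: 0.0
```

```bash
python3 -c "
from h import *
import pickle
m=snap('wrist','w1');pickle.dump(m,open('w1.pkl','wb'));o=ctrl.get_obs();print(o['ee_pos'],o['eef_rot'],o['grip_width'],m)
p=np.load('p.npy')
a=cv2.imread('pics/w1.png')
cv2.imwrite('pics/w1c.png',cv2.resize(a,None,fx=1.25,fy=1.25))"
```

```text
[ 0.46490951 -0.04001538  0.17143186] [-3.14134099e+00  3.23378993e-05  1.36983580e+00] 0.05357520638571475 {'intrinsics': array([[322.83841092,   0.        , 318.94851392],
       [  0.        , 322.83841092, 203.69615012],
       [  0.        ,   0.        ,   1.        ]]), 'rvec': array([-2.84433495,  0.29235621,  0.04120772]), 'tvec': array([-0.46390463,  0.02358688,  0.40786774])}
```

View pics/w1c.png

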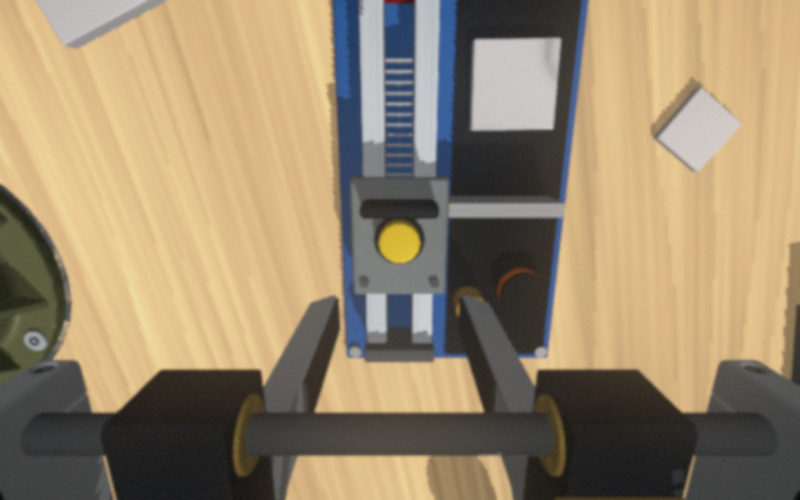

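Wrist view: the button top is at (399,242), the lug is just ahead of it, and the red stop is at (400,2). The board edges run from (334,0) to (346,350) and from (588,0) to (549,355).

```bash
python3 -c "
from h import *
import pickle
m=pickle.load(open('w1.pkl','rb'))
q=lambda x,y,z:ray(m,(x+.5)/1.25-.5,(y+.5)/1.25-.5,z)
ang=lambda a,b:np.arctan2(-(b-a)[0],(b-a)[1])*-1
y=lambda a,b:-np.arctan2((b-a)[0],(b-a)[1])
L=[q(346,350,.012),q(334,0,.012)];Rr=[q(549,355,.012),q(588,0,.012)];F=[q(350,178,.059),q(447,178,.059)]
b=q(399,242,.075);s=q(400,2,.062)
print('yaw',y(*L),y(*Rr),np.arctan2(F[1][1]-F[0][1],F[1][0]-F[0][0]),y(b,s))
print('width',np.linalg.norm(L[0]-Rr[0]),np.linalg.norm(L[1]-Rr[1]))
print('btn',b,'front',(F[0]+F[1])/2,np.linalg.norm(b-(F[0]+F[1])/2),'stop',s,np.hypot(*(s-b)[:2]))
o=ctrl.get_obs();print(o['ee_pos'],o['eef_rot'],o['grip_width'])"
```

```text
yaw -0.21074432203456533 -0.19856473150832846 -0.20483521253454418 -0.20884724830475457
width 0.2106541997975024 0.20665774642363977
btn [ 0.46590231 -0.03866428  0.075     ] front [0.47539708 0.00896824 0.059     ] 0.05113714947370056 stop [0.50143449 0.1289897  0.062     ] 0.17137793310654797
[ 0.46490951 -0.04001538  0.17143186] [-3.14134099e+00  3.23378993e-05  1.36983580e+00] 0.05357520638571475
```

Request:
jog_arm:
  motion:
    - [0.0075, 0.001, 0, 0, 0, 0, -1]
    - [0, 0, 0.02, 0, 0, 0, -1]
    - [0, 0, 0.02, 0, 0, 0, -1]
    - [0, 0, 0.01, 0, 0, 0, -1]
    - [0, 0, 0, 0, 0, 0, -1]

```text
time_s: 1.15
ee_pos: [0.467, -0.0324, 0.1205]
eef_rot: [-3.139, 0.0, 1.369]
force: [-0.3, -0.1, 1.3]
grip_width: 0.0134
grip_force: 0.0
```

Request:
jog_arm:
  motion:
    - [0, 0, 0.01, 0, 0, 0, -1]
    - [0, 0, 0.01, 0, 0, 0, -1]
    - [0, 0, 0.01, 0, 0, 0, -1]
    - [0, 0, 0.005, 0, 0, 0, -1]
    - [0, 0, 0, 0, 0, 0, -1]

```text
time_s: 1.65
ee_pos: [0.4671, -0.0328, 0.0858]
eef_rot: [-3.14, 0.0, 1.368]
force: [0.6, 0.1, 0.3]
grip_width: 0.0006
grip_force: 0.0
```

```bash
python3 -c "
from h import *
snap('side','d2');snap('wrist','w2')
a=cv2.imread('pics/d2.png')[150:255,280:380];b=cv2.imread('pics/w2.png')[60:300,220:460]
a=cv2.resize(a,(400,420),interpolation=2);b=cv2.resize(b,(400,420),interpolation=2)
cv2.imwrite('pics/c2.png',np.hstack([a,b]));o=ctrl.get_obs();print(o['ee_pos'],o['eef_rot'],o['grip_width'],o['force'])"
```

```text
[ 0.46761487 -0.03287196  0.08669114] [ 3.14144047e+00 -1.32266450e-05  1.36786018e+00] 0.0003241160201784111 [-0.31563852  0.06678886  0.40695724]
```

View pics/c2.png

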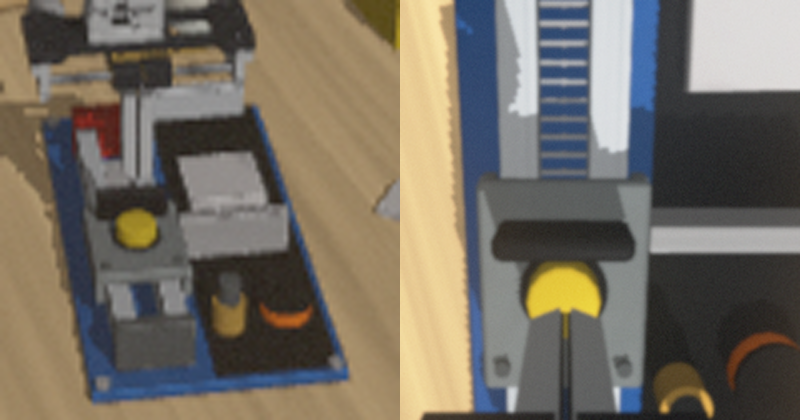

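The side crop shows the finger ending at (137,185), near the lug. The wrist crop shows the tips just behind the button's centre at (565,310). I'll project the TCP and button to reconcile the two.

```bash
python3 -c "
from h import *
o=ctrl.get_obs();t=o['ee_pos'];print(t)
D=ctrl.camera_model('side');w=ctrl.camera_model('wrist')
fd=lambda p:(p-[280,150])*4; fw=lambda p:(p-[220,60])*[400/240,420/240]
b=[.4659,-.0387,.075]
print('side tcp',fd(proj(D,t)),'btn',fd(proj(D,b)));print('wrist tcp',fw(proj(w,t)),'btn',fw(proj(w,b)))
x,y=565,293
print(ray(w,x*.6+220,y/1.75+60,.075), ray(D,137/4+280,222/4+150,.075))"
```

```text
[ 0.46761487 -0.03287196  0.08669114]
side tcp [[132.96816483 205.16443256]] btn [[133.3100156 220.7772295]]
wrist tcp [[163.49657714 297.20568039]] btn [[162.42842285 300.71893618]]
[ 0.64242356 -0.07146274  0.075     ] [ 0.46822604 -0.04133001  0.075     ]
```

```bash
python3 -c "
from h import *
D=ctrl.camera_model('side')
print(proj(D,[[.55-.047,0,.171],[.55+.047,0,.171]]))
a=cv2.imread('pics/d2.png')[175:215,295:335];b=cv2.imread('pics/d1.png')[120:170,300:370]
cv2.imwrite('pics/c3.png',np.hstack([cv2.resize(a,(400,400),interpolation=0),cv2.resize(b,(400,400),interpolation=0)]))"
```

```text
[[320.10971965 173.06282966]
 [346.33585585 168.10054327]]
```

View pics/c3.png

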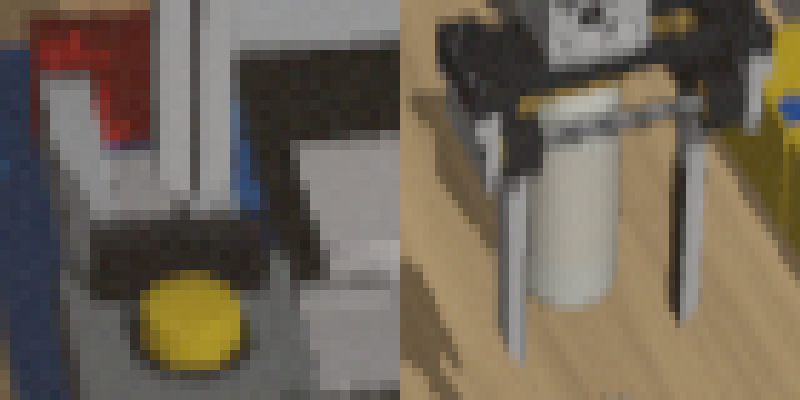

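```bash
python3 -c "
from h import *
t=ctrl.get_obs()['ee_pos'];D=ctrl.camera_model('side');w=ctrl.camera_model('wrist')
f=np.array([.2036,.979,0])
for h in (0,.01,.02,.03):
  for k in (-.008,.008): print(h,k,proj(D,t+[0,0,h]+k*f),proj(w,t+[0,0,h]+k*f))
a=cv2.imread('pics/w2.png')[200:280,270:370];cv2.imwrite('pics/c4.png',cv2.resize(a,(800,600*800//750),interpolation=2)[:600])
print('obs side ~',295+19,175+20.8)"
```

```text
0 -0.008 [[313.57400609 202.69567817]] [[318.08120702 240.35306645]]
0 0.008 [[312.9126878  199.89758747]] [[318.11501747 219.10194332]]
0.01 -0.008 [[313.59107911 200.25552986]] [[318.05128345 246.04333474]]
0.01 0.008 [[312.92728088 197.46678063]] [[318.08597677 223.96562136]]
0.02 -0.008 [[313.60827462 197.79787482]] [[318.01863552 252.25166819]]
0.02 0.008 [[312.94197782 195.01867227]] [[318.05423479 229.28170559]]
0.03 -0.008 [[313.62559394 195.32252398]] [[317.98287343 259.05219124]]
0.03 0.008 [[312.95677975 192.55307699]] [[318.01939623 235.11639734]]
obs side ~ 314 195.8
```

View pics/c4.png

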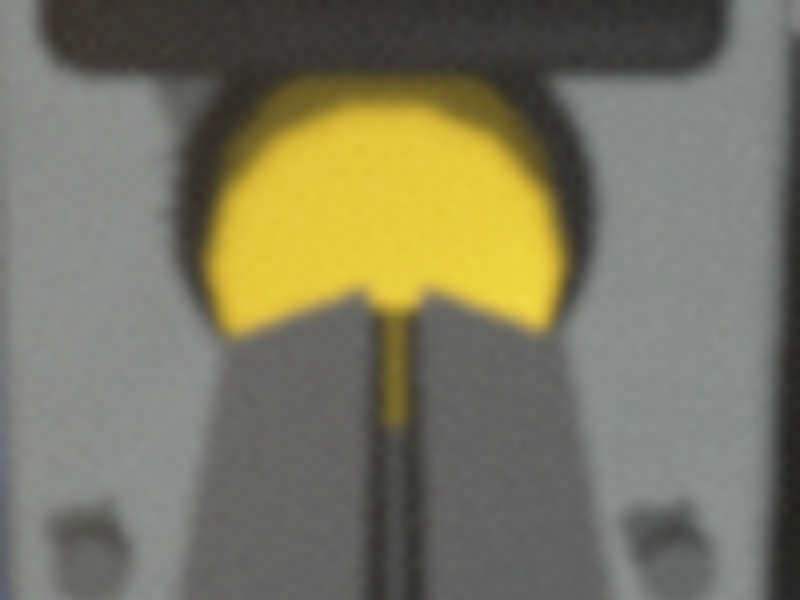

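The tips show about 20 mm above the nominal TCP in both views, but they are centred over the button. I'll descend slowly and watch the force.

Request:
jog_arm:
  motion:
    - [0, 0, 0.006, 0, 0, 0, -1]
    - [0, 0, 0.004, 0, 0, 0, -1]
    - [0, 0, 0.004, 0, 0, 0, -1]
    - [0, 0, 0, 0, 0, 0, -1]

```text
time_s: 2.15
ee_pos: [0.4672, -0.0328, 0.0719]
eef_rot: [-3.141, 0.0, 1.368]
force: [0.1, -0.2, -0.2]
grip_width: 0.0002
grip_force: 0.0
```

Request:
jog_arm:
  motion:
    - [0, 0, 0.004, 0, 0, 0, -1]
    - [0, 0, 0.004, 0, 0, 0, -1]
    - [0, 0, 0, 0, 0, 0, -1]

```text
time_s: 2.45
ee_pos: [0.4672, -0.0328, 0.064]
eef_rot: [-3.141, 0.0, 1.368]
force: [0.5, 1.1, -0.8]
grip_width: 0.0002
grip_force: 0.0
```

Request:
jog_arm:
  motion:
    - [0, 0, 0.003, 0, 0, 0, -1]
    - [0, 0, 0.003, 0, 0, 0, -1]
    - [0, 0, 0, 0, 0, 0, -1]

```text
time_s: 2.75
ee_pos: [0.4673, -0.0328, 0.0581]
eef_rot: [-3.141, 0.0, 1.368]
force: [-0.0, 1.0, -0.2]
grip_width: 0.0005
grip_force: 0.0
```

```bash
python3 -c "
from h import *
snap('side','d3');snap('wrist','w3')
print(ctrl.get_obs()['force'],ctrl.get_obs()['ee_pos'])
a=cv2.imread('pics/d3.png')[175:215,295:335];b=cv2.imread('pics/w3.png')[190:290,270:370]
cv2.imwrite('pics/c5.png',np.hstack([cv2.resize(a,(400,400),interpolation=2),cv2.resize(b,(400,400),interpolation=2)]))"
```

```text
[-0.30431224  0.19368544  0.8155738 ] [ 0.4674574  -0.03285546  0.05849872]
```

View pics/c5.png

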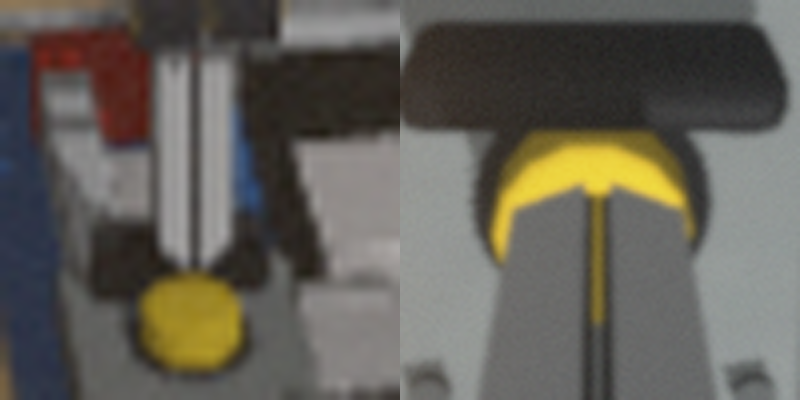

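The finger is in front of the lug (side tip at (190,270)), over the front half of the button and just above it. I'll continue down.

Request:
jog_arm:
  motion:
    - [0, 0, 0.003, 0, 0, 0, -1]
    - [0, 0, 0.003, 0, 0, 0, -1]
    - [0, 0, 0, 0, 0, 0, -1]

```text
time_s: 3.15
ee_pos: [0.4672, -0.0328, 0.0521]
eef_rot: [-3.141, 0.0, 1.368]
force: [-0.7, -0.2, 0.1]
grip_width: 0.0001
grip_force: 0.0
```

Request:
jog_arm:
  motion:
    - [0, 0, 0.003, 0, 0, 0, -1]
    - [0, 0, 0, 0, 0, 0, -1]

```text
time_s: 3.35
ee_pos: [0.4673, -0.0329, 0.0492]
eef_rot: [-3.141, 0.0, 1.368]
force: [-1.1, -0.2, -0.4]
grip_width: 0.0004
grip_force: 0.0
```

Request:
jog_arm:
  motion:
    - [0, 0, 0.003, 0, 0, 0, -1]
    - [0, 0, 0, 0, 0, 0, -1]

```text
time_s: 3.55
ee_pos: [0.4673, -0.0328, 0.0462]
eef_rot: [-3.141, 0.0, 1.368]
force: [-0.8, -0.2, -0.2]
grip_width: 0.0009
grip_force: 0.0
```

Request:
jog_arm:
  motion:
    - [0, 0, 0.003, 0, 0, 0, -1]
    - [0, 0, 0, 0, 0, 0, -1]

```text
time_s: 3.75
ee_pos: [0.4673, -0.0328, 0.0432]
eef_rot: [-3.141, -0.0, 1.368]
force: [-0.9, 0.2, 0.8]
grip_width: 0.0004
grip_force: 0.0
```

Request:
jog_arm:
  motion:
    - [0, 0, 0.003, 0, 0, 0, -1]
    - [0, 0, 0, 0, 0, 0, -1]

```text
time_s: 3.95
ee_pos: [0.4677, -0.0329, 0.0405]
eef_rot: [3.141, -0.0, 1.368]
force: [-0.2, 0.2, 3.8]
grip_width: 0.0004
grip_force: 1.5
```

```bash
python3 -c "
from h import *
snap('side','d4')
print(ctrl.get_obs()['force'],ctrl.get_obs()['ee_pos'])
for n in ('d1','d2','d3','d4'):
  a=cv2.imread(f'pics/{n}.png').astype(int)[190:222,300:330]
  y=(a[:,:,2]>130)&(a[:,:,1]>110)&(a[:,:,0]<90);r,c=np.nonzero(y)
  print(n,y.sum(),r.min()+190,r.max()+190,c.min()+300,c.max()+300,y.sum(1)[y.sum(1)>0]); print(a[:26,13].sum(1))
"
```

```text
[0.29951092 0.11147745 2.75755432] [ 0.46767794 -0.03287708  0.04064783]
d1 61 203 210 310 318 [4 8 9 9 9 8 8 6]
[401 395 413 427 358 255 161 143 137 128 138 123 220 297 313 331 324 340
 345 346 349 266 196 259 286 282]
d2 62 203 210 310 318 [5 8 9 9 9 8 8 6]
[451 450 450 452 387 263 168 147 141 109 123 124 218 295 322 332 328 338
 352 338 329 264 185 258 288 297]
d3 62 203 210 310 318 [5 8 9 9 9 8 8 6]
[452 455 453 454 452 453 456 456 448 456 442 331 233 293 327 320 327 337
 337 344 334 259 188 257 286 282]
d4 46 204 210 310 318 [1 6 9 9 8 7 6]
[452 455 451 456 452 451 454 453 453 454 456 454 460 450 451 407 342 336
 349 349 339 259 191 253 287 287]
```

Contact at TCP z ≈ 0.041, with 3 N. Now pressing down.

Request:
jog_arm:
  motion:
    - [0, 0, 0.004, 0, 0, 0, -1]
    - [0, 0, 0.004, 0, 0, 0, -1]
    - [0, 0, 0.003, 0, 0, 0, -1]
    - [0, 0, 0, 0, 0, 0, -1]

```text
time_s: 4.4
ee_pos: [0.4677, -0.0329, 0.0293]
eef_rot: [3.141, -0.0, 1.368]
force: [0.0, -0.4, 5.5]
grip_width: 0.0004
grip_force: 2.7
```

Request:
jog_arm:
  motion:
    - [0, 0, 0.002, 0, 0, 0, -1]
    - [0, 0, 0, 0, 0, 0, -1]
    - [0, 0, 0, 0, 0, 0, -1]

```text
time_s: 4.7
ee_pos: [0.4679, -0.0329, 0.0282]
eef_rot: [3.141, -0.0, 1.368]
force: [-2.1, 0.8, 13.3]
grip_width: 0.0003
grip_force: 6.7
```

Request:
jog_arm:
  motion:
    - [0.004, 0, 0, 0, 0, 0, -1]
    - [0.006, 0, 0, 0, 0, 0, -1]
    - [0.006, 0, 0, 0, 0, 0, -1]
    - [0.006, 0, 0, 0, 0, 0, -1]
    - [0, 0, 0, 0, 0, 0, -1]

```text
time_s: 5.2
ee_pos: [0.4724, -0.0108, 0.0282]
eef_rot: [3.141, -0.0, 1.368]
force: [-0.7, 0.7, 13.7]
grip_width: 0.0008
grip_force: 6.6
```

```bash
cat > mon.py <<'E'
from h import *
D=ctrl.camera_model('side');a=ctrl.camera('side').astype(int)[170:225,295:335]
y=(a[:,:,2]>120)&(a[:,:,1]>100)&(a[:,:,0]<80);r,c=np.nonzero(y)
o=ctrl.get_obs();print(o['ee_pos'],o['force'],y.sum())
if len(r):
  # rear (lowest) edge of pressed button, z=.062
  f=np.array([.2036,.979,0]);P=ray(D,c.mean()+295,r.max()+170.5,.062);b=np.array([.4659,-.0387,.062])
  print('rear edge ahead of start btn centre',(P-b)@f,'tcp ahead',(o['ee_pos']-b)@f)
E
python3 mon.py
```

```text
[ 0.47238654 -0.01098038  0.02820088] [-1.18206532  1.08183144 13.66158453] 0
```

```bash
sed -i "s/astype(int)\[170:225,295:335\]/astype(int)[170:225,295:335,::-1]/" mon.py; python3 mon.py
```

```text
[ 0.47236071 -0.01109076  0.02820833] [-2.42119319  1.70064881 12.60065262] 31
rear edge ahead of start btn centre 0.004790661287806183 tcp ahead 0.028344842851372943
```

The carriage follows the finger: it has moved 22 mm with the button held down. I'll keep pushing.

Request:
jog_arm:
  motion:
    - [0.008, 0, 0, 0, 0, 0, -1]
    - [0.008, 0, 0, 0, 0, 0, -1]
    - [0.008, 0, 0, 0, 0, 0, -1]
    - [0.008, 0, 0, 0, 0, 0, -1]
    - [0.008, 0, 0, 0, 0, 0, -1]

```text
time_s: 5.8
ee_pos: [0.4805, 0.028, 0.0282]
eef_rot: [3.14, 0.0, 1.368]
force: [-1.4, -1.7, 12.5]
grip_width: 0.0007
grip_force: 6.3
```

Request:
jog_arm:
  motion:
    - [0.008, 0, 0, 0, 0, 0, -1]
    - [0.008, 0, 0, 0, 0, 0, -1]
    - [0.008, 0, 0, 0, 0, 0, -1]
    - [0.008, 0, 0, 0, 0, 0, -1]
    - [0.008, 0, 0, 0, 0, 0, -1]

```text
time_s: 6.3
ee_pos: [0.4886, 0.0672, 0.0282]
eef_rot: [3.14, 0.0, 1.368]
force: [-0.1, -2.1, 12.1]
grip_width: 0.0005
grip_force: 6.0
```

```bash
python3 mon.py
```

```text
[0.4888552  0.06812967 0.02826622] [-1.17426313  0.31216412 10.76167708] 22
rear edge ahead of start btn centre -0.026100227885503195 tcp ahead 0.10925992027958963
```

```bash
cat > mw.py <<'E'
from h import *
def st(a):
  a=a.astype(int)[195:260,270:370];y=(a[:,:,2]>110)&(a[:,:,1]>90)&(a[:,:,0]<80);r,c=np.nonzero(y)
  return y.sum(),r.min()+195,c.min()+270,c.max()+270
print('w3',st(cv2.imread('pics/w3.png')));print('now',st(ctrl.camera('wrist')[:,:,::-1]))
a=ctrl.camera('wrist').astype(int);red=(a[:,:,0]>90)&(a[:,:,1]<50)&(a[:,:,2]<50);r,c=np.nonzero(red[:,250:400])
print('red rows',(r.min(),r.max()) if len(r) else None)
w=ctrl.camera_model('wrist');o=ctrl.get_obs();
if len(r):P=ray(w,318,r.max()+.5,.062);print('stop ahead of tcp',(P-o['ee_pos'])@[.2036,.979,0])
print(o['force'])
E
python3 mw.py
```

```text
w3 (np.int64(655), np.int64(224), np.int64(292), np.int64(342))
now (np.int64(57), np.int64(246), np.int64(290), np.int64(319))
red rows (np.int64(88), np.int64(120))
stop ahead of tcp 0.07583163849734355
[-0.38217047  0.60722016 12.27671064]
```

Request:
jog_arm:
  motion:
    - [0.008, 0, 0, 0, 0, 0, -1]
    - [0.008, 0, 0, 0, 0, 0, -1]
    - [0.006, 0, 0, 0, 0, 0, -1]
    - [0.004, 0, 0, 0, 0, 0, -1]
    - [0, 0, 0, 0, 0, 0, -1]

```text
time_s: 6.95
ee_pos: [0.494, 0.093, 0.0283]
eef_rot: [3.14, -0.001, 1.368]
force: [0.2, 0.5, 11.2]
grip_width: 0.0004
grip_force: 5.7
```

```bash
python3 mw.py; python3 -c "
from h import *
snap('wrist','w5');snap('side','d5')
a=cv2.imread('pics/w5.png')[50:290,200:440];b=cv2.imread('pics/d5.png')[160:220,290:350]
cv2.imwrite('pics/c6.png',np.hstack([cv2.resize(a,(400,400),interpolation=2),cv2.resize(b,(400,400),interpolation=2)]))"
```

```text
w3 (np.int64(655), np.int64(224), np.int64(292), np.int64(342))
now (np.int64(54), np.int64(246), np.int64(290), np.int64(296))
red rows (np.int64(135), np.int64(167))
stop ahead of tcp 0.05022428924570589
[ 0.15905948  0.85219437 11.75314998]
```

View pics/c6.png

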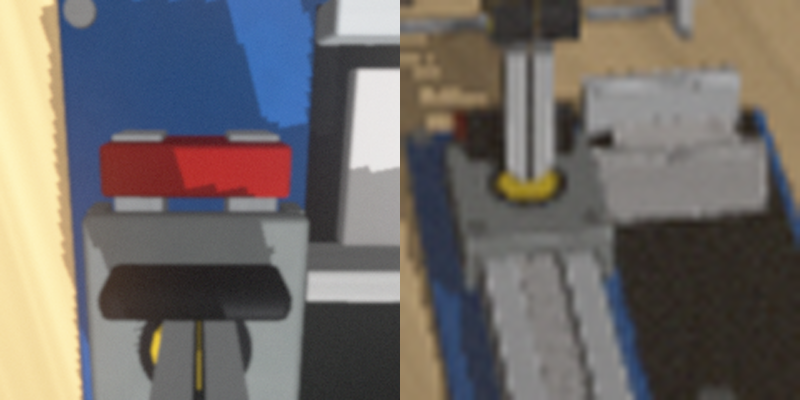

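The carriage front edge (row 207) is about 8 mm short of the red stop (row 197). The button is still held down and the tile is near the fence. I'll push gently.

Request:
jog_arm:
  motion:
    - [0.003, 0, 0, 0, 0, 0, -1]
    - [0.003, 0, 0, 0, 0, 0, -1]
    - [0.003, 0, 0, 0, 0, 0, -1]
    - [0, 0, 0, 0, 0, 0, -1]

```text
time_s: 7.55
ee_pos: [0.4956, 0.1009, 0.0282]
eef_rot: [3.14, 0.001, 1.368]
force: [-1.8, -4.2, 12.2]
grip_width: 0.0
grip_force: 6.1
```

```bash
python3 mw.py
```

```text
w3 (np.int64(655), np.int64(224), np.int64(292), np.int64(342))
now (np.int64(38), np.int64(249), np.int64(291), np.int64(296))
red rows (np.int64(150), np.int64(181))
stop ahead of tcp 0.04226088672206424
[-1.48732467 -3.73438238 11.48126107]
```

Request:
jog_arm:
  motion:
    - [0.002, 0, 0, 0, 0, 0, -1]
    - [0.002, 0, 0, 0, 0, 0, -1]
    - [0.002, 0, 0, 0, 0, 0, -1]
    - [0, 0, 0, 0, 0, 0, -1]

```text
time_s: 8.05
ee_pos: [0.4964, 0.1047, 0.0282]
eef_rot: [3.141, 0.004, 1.368]
force: [-5.5, -22.1, 16.3]
grip_width: 0.0004
grip_force: 14.4
```

It is firmly at the stop, with 22 N along the rail. I'll lift straight up with the finger still against the lug.

Request:
jog_arm:
  motion:
    - [0, 0, -0.005, 0, 0, 0, -1]
    - [0, 0, -0.005, 0, 0, 0, -1]
    - [0, 0, -0.006, 0, 0, 0, -1]
    - [0, 0, -0.01, 0, 0, 0, -1]
    - [0, 0, 0, 0, 0, 0, -1]

```text
time_s: 8.55
ee_pos: [0.4951, 0.1058, 0.0532]
eef_rot: [-3.139, 0.003, 1.368]
force: [-5.4, -10.1, 3.2]
grip_width: 0.0005
grip_force: 5.7
```

Request:
jog_arm:
  motion:
    - [-0.004, 0, -0.01, 0, 0, 0, -1]
    - [0, 0, -0.03, 0, 0, 0, -1]
    - [0, 0, -0.04, 0, 0, 0, -1]
    - [0, 0, -0.04, 0, 0, 0, -1]
    - [0, 0, 0, 0, 0, 0, -1]

```text
time_s: 9.05
ee_pos: [0.4975, 0.1036, 0.1788]
eef_rot: [3.134, -0.003, 1.368]
force: [1.3, -0.0, -0.4]
grip_width: 0.0004
grip_force: 0.0
```

```bash
python3 -c "
from h import *
m=snap('wrist','w6');snap('side','d6')
a=cv2.imread('pics/w6.png')[40:280,200:440];b=cv2.imread('pics/d6.png')[160:220,290:350]
cv2.imwrite('pics/c7.png',np.hstack([cv2.resize(a,(400,400),interpolation=2),cv2.resize(b,(400,400),interpolation=2)]))
a=cv2.imread('pics/w6.png').astype(int);y=(a[:,:,2]>110)&(a[:,:,1]>90)&(a[:,:,0]<60);y[:,:250]=0;y[:,390:]=0
n,l,s,c=cv2.connectedComponentsWithStats(y.astype(np.uint8));k=1+s[1:,4].argmax();print(s[k],c[k])
for z in (.062,.075):print(z,ray(m,*c[k],z), 'diam',s[k][2]/322.8*((-cv2.Rodrigues(m['rvec'])[0].T@m['tvec'])[2]-z))
P=ray(m,*c[k],.075);print('travel',(P-[.4659,-.0387,.075])@[.2036,.979,0])
"
```

```text
[300 189  33  30 771] [315.55252918 203.43579767]
0.062 [0.49260629 0.09015126 0.062     ] diam 0.03380314705139126
0.075 [0.49339519 0.09380135 0.075     ] diam 0.032474150768863376
travel 0.13531684560648896
```

View pics/c7.png

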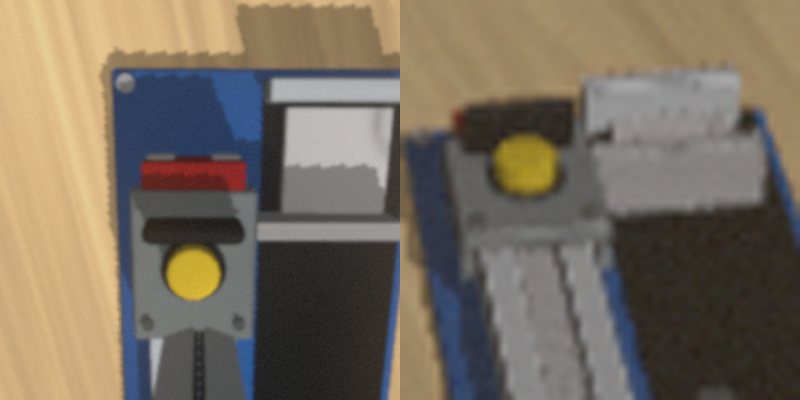

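The carriage is against the red stop and the button is up (side crop (525,165), standing as tall as at the start). The tile is square between blade and fence, and the arm is clear.

```bash
python3 -c "
from h import *
print(ctrl.hand_in())"
```

```text
the job is handed in; nothing more can be done
None
```

The job is handed in, with no verdict returned: the last pictures show the carriage locked at the red end stop with its button up, the tile square at the fence, and the arm clear.

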